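# De-static the record brushes

## Robot

A 6-joint arm with a two-finger parallel gripper is mounted at the origin on the work surface. World frame = base frame: x ahead of the robot, y to its left, z up, the work surface at z = 0. Lengths are in m, angles in degrees, forces in N, time in s.
With the tool pointing down it reaches from about 0.25 to 0.775 m from the base axis. Payload 8.9 kg.
Tool frame: the origin (TCP) lies at the very end of the fingers, on their centre line; the grasp point (between the pads) lies 19 mm behind it; z points along the fingers, y is the line along which they close (so a half turn about z gives the same grasp; the last joint's range is limited). The gripper opens to 85 mm and grips with 20 to 120 N. Pads are 22 mm wide; open, the fingers measure 114 mm over their backs; the gripper's body (76 mm by 85 mm) begins 54 mm behind the grasp point. The pads swing forward as they close: fully open they stand 13 mm farther back than shut.
Start: joints at [-85.273, 16.656, -8.789, 64.555, 0, 82.019], TCP at [0.115, -0.512, 0.231] pointing down, gripper open.
Joint ranges: [-144.48, 144.48], [-52.06, 99.96], [-74.48, 78.29], [-112.23, 115.85], [-86.99, 84.42], [-180, 180]. Speed limits (degrees/s): [127.2, 127.2, 159.86, 180, 180, 180].

## Interface

Orientations are given as a 3x3 rotation matrix whose columns are the frame's x, y, z axes.
In Python, from rig import move_ptp, servo_line, goto_joints, gripper_to, pause, inverse_kinematics, capture, calibration, IKError, hand_in, silhouettes, get_time_s, get_joint_pos, get_joint_vel, get_joint_efforts, get_eef_pos, get_tool_rot, get_wrist_force, get_moment, get_width, get_finger_force gives the robot as it stands. The module is installed in compiled form; this text tells all that it offers. Calls block until the motion is done:
- move_ptp(position, orientation): joint-space move of the TCP to a pose.
- servo_line(position, vel=0.15, ori=None, until_force=None): straight line of the TCP; ori=None keeps the orientation; vel is the mean speed in m/s. With until_force (N) it stops when the force on the tool has changed by that much, and returns True; else False.
- goto_joints(angles): joint-space move.
- gripper_to(opening): opening from 0.0 (shut) to 1.0 (fully open); the grip force is fixed at half the most; returns when the fingers have stopped.
- pause(seconds).
- inverse_kinematics(position, orientation): joint angles nearest the present ones, or None.
- capture(name): name is "scene" or "top" or "wrist"; returns (picture, depth): 384x512x3 uint8, red, green, blue; 384x512 float32, m along the optical axis (not along the pixel's ray), 0 where there is no reading.
- calibration(name): a dict with "K" (3x3 intrinsics, pixels), "k1" (the pictures are not rectified: a ray, as slopes to the right and down, at radius r is drawn at 1 + k1 r^2 times it, then the intrinsics apply), "R" (3x3) and "t" (3): a world point X has camera coordinates R X + t. Camera axes: x right, y down, z forward; pixel columns grow to the right and rows downward; lengths in m; the calibration is good to about 2 mm. A picture is of the moment at which its call begins: read the wrist's pose just before it. calibration takes no time and is no camera call; for the wrist camera it gives the pose at the moment of the call.
A pose or a line that the arm cannot do raises IKError and nothing moves.
- hand_in(): hands the job in; it is judged then, once.
Trained networks look in the newest picture that a camera, given by its name, has taken for a name from the list of things; names that differ only in an ending like _2 or _b are one class to them, and where a whole thing is asked for, a point or a joint stands for the part that bears it (a point fixed in the world has none). Each returns a list of dicts, best first, with "score" (0 to 1); they miss things now and then, are a little off and sometimes report something else, mostly with a low value. They report only what shows in the picture. A call takes as long as a camera call. They do not tell look-alikes from the thing itself.
- silhouettes(name, camera): "region" (384x512 bool, what is visible of it) and "bbox" ([left, top, right, bottom] in pixels, round what is visible of it).
Readings, each from a call of its own:
- get_time_s(): time.
- get_joint_pos(): joint angles.
- get_joint_vel(): joint speeds.
- get_joint_efforts(): joint torques, N m.
- get_eef_pos(): TCP position.
- get_tool_rot(): TCP orientation.
- get_wrist_force(): force on the tool from outside, world axes, zero at the start.
- get_moment(): the same for the moment, N m.
- get_width(): opening from 0.0 (shut) to 1.0 (fully open).
- get_finger_force(): force on a finger pad.
Only numpy, scipy, OpenCV 4.12 (cv2) and the standard library are available. Lean on these libraries where they do the work, as an engineer would, in place of code of your own. Each camera call takes 0.05 s, during which the arm holds its last target. There are 200 camera calls.

## Task

Snap every record brush lying on the table into a spring clip of its own on the ioniser stand, bristles towards the gun. With all of them clipped, squeeze the gun's trigger right home, hold it for a moment and let it spring fully back; only then take the brushes out and lay each flat in its own tray compartment, head in the narrow bay. Leave the other things on the table where they are.

Things in the scene. Friction and masses are not known exactly. Their poses are not given: they have to be found in the camera images.
- brush0_mid (a point): Horn-handled record brush (three or four are present, all alike): round brown handle 16 mm in diameter, then a flat brass-and-bristle head 26 mm wide, 16 mm thick and 40 mm long; 143 mm long in all, 60 g. This point is the middle of the handle on its axis, 8 mm above what it lies on; +x runs along the handle to the bristles: handle end at x = -58 mm, head from x = 45 to 85 mm; z up. Grip it across the handle here.
- brush0_head (a point): Middle of that brush's head, 65 mm along +x from the middle of the handle.
- brush1_mid (a point): Horn-handled record brush (three or four are present, all alike): round brown handle 16 mm in diameter, then a flat brass-and-bristle head 26 mm wide, 16 mm thick and 40 mm long; 143 mm long in all, 60 g. This point is the middle of the handle on its axis, 8 mm above what it lies on; +x runs along the handle to the bristles: handle end at x = -58 mm, head from x = 45 to 85 mm; z up. Grip it across the handle here.
- brush1_head (a point): Middle of that brush's head, 65 mm along +x from the middle of the handle.
- brush2_mid (a point): Horn-handled record brush (three or four are present, all alike): round brown handle 16 mm in diameter, then a flat brass-and-bristle head 26 mm wide, 16 mm thick and 40 mm long; 143 mm long in all, 60 g. This point is the middle of the handle on its axis, 8 mm above what it lies on; +x runs along the handle to the bristles: handle end at x = -58 mm, head from x = 45 to 85 mm; z up. Grip it across the handle here.
- brush2_head (a point): Middle of that brush's head, 65 mm along +x from the middle of the handle.
- brush3_mid (a point): Horn-handled record brush (three or four are present, all alike): round brown handle 16 mm in diameter, then a flat brass-and-bristle head 26 mm wide, 16 mm thick and 40 mm long; 143 mm long in all, 60 g. This point is the middle of the handle on its axis, 8 mm above what it lies on; +x runs along the handle to the bristles: handle end at x = -58 mm, head from x = 45 to 85 mm; z up. Grip it across the handle here.
- brush3_head (a point): Middle of that brush's head, 65 mm along +x from the middle of the handle.
- station: Ioniser stand, fixed: grey T-shaped plate 300 x 254 x 8 mm with a row of four spring clips 62 mm apart along y and, on their +x side, a black ioniser gun fixed upside down, muzzle facing the clips at x = 108 mm, barrel 40 mm thick, top at z = 82 mm, grip upright to z = 165 mm. Origin: underside of the plate below the middle of the row; +x towards the gun.
- clip0 (a point): Spring clip 0, y = -93 mm in the stand, 44 mm above the table: where the middle of a handle sits when snapped in, along this point's x, bristles to +x (the gun). Each clip: two pairs of sprung jaws 8 mm wide at x = -32 and +32 mm, standing on two rails 12 mm wide whose tops are 8 mm below this point; jaws reach 11 mm above it and 14 mm to each side.
- clip1 (a point): Spring clip 1, y = -31 mm in the stand, 44 mm above the table: where the middle of a handle sits when snapped in, along this point's x, bristles to +x (the gun). Clips open upward: press the handle straight down between the jaws, about 14 mm past first touch (some 6 to 10 N), until it snaps in and rests on both rails; pull straight up to take it out.
- clip2 (a point): Spring clip 2, y = 31 mm in the stand, 44 mm above the table: where the middle of a handle sits when snapped in, along this point's x, bristles to +x (the gun). Between the two rails each clip is open for the fingers: 52 mm long, down to 36 mm below this point.
- clip3 (a point): Spring clip 3, y = 93 mm in the stand, 44 mm above the table: where the middle of a handle sits when snapped in, along this point's x, bristles to +x (the gun). Each clip: two pairs of sprung jaws 8 mm wide at x = -32 and +32 mm, standing on two rails 12 mm wide whose tops are 8 mm below this point; jaws reach 11 mm above it and 14 mm to each side.
- squeeze (a point): Where to squeeze the gun, 140 mm up, half-way between the trigger's outer face when home and the grip's back. Along this point's x: grip back at +17 mm, trigger face at -17 mm when home, about -30 mm released (-34 mm at its top): centre open fingers (70 mm or more) here and close along x. Grip 28 mm wide, top 25 mm above this point; trigger 18 mm wide, top 17 mm above; barrel top 58 mm below.
- trigger (a joint): Gun's sprung trigger lever (aluminium, hinged at the barrel, below): 0 = released, 0.22 rad = fully home against the grip; it takes about 4 to 10 N at the squeeze point and springs back by itself.
- tray: Pine tray, fixed, 175 x 262 mm, walls 18 mm tall, floor 5 mm thick; origin: centre of its underside. Four compartments 62 mm apart along y, 165 mm long inside, parted by walls 13 mm above the floor. Each has a wide bay (58 mm) for the handle on the -x side and a narrow bay (34 mm wide, from x = 40 mm to the wall at 82 mm) for the brush head on the +x side.
- bay0 (a point): Compartment 0 (y = -93 mm in the tray): where the middle of the handle lies when a brush lies flat in it, 13 mm above the table (8 mm above the tray floor); brush +x along this point's +x, head in the narrow bay.
- bay1 (a point): Compartment 1 (y = -31 mm in the tray): where the middle of the handle lies when a brush lies flat in it, 13 mm above the table (8 mm above the tray floor); brush +x along this point's +x, head in the narrow bay.
- bay2 (a point): Compartment 2 (y = 31 mm in the tray): where the middle of the handle lies when a brush lies flat in it, 13 mm above the table (8 mm above the tray floor); brush +x along this point's +x, head in the narrow bay.
- bay3 (a point): Compartment 3 (y = 93 mm in the tray): where the middle of the handle lies when a brush lies flat in it, 13 mm above the table (8 mm above the tray floor); brush +x along this point's +x, head in the narrow bay.
- cup: Bystander, to be left alone: white mug, 80 mm across, 75 mm tall. Origin at its underside.
- bottle: Bystander, to be left alone: corked amber glass bottle, 56 mm across, 128 mm tall. Origin at its underside.
- clamp: Bystander, to be left alone: round knurled aluminium record clamp, 70 mm across, 34 mm tall. Origin at its underside.
- magnifier: Bystander, to be left alone: flat brass pocket magnifier, 99 mm long, 10 mm thick. Origin at its underside.
Things that resemble listed ones, but are neither listed nor needed, are in the scene too. What is shaped like the part that bears brush2_mid but purple or white is not meant.

How it is judged:
By the outcome, as a careful person would: the job done as asked, in the order asked, and still so for the second after the job is handed in, with the robot touching nothing.
Of brush0, brush1, brush2, brush3 only 3 to 4 are there at a start; the rules pass over those that are not, and their reading is None.
At some moment in a run one of brush0, brush1, brush2, brush3 may be knocked a few centimetres aside while the robot is not near it.
Once in a run the grip may slacken for a moment while it holds something.
It also fails if it takes over 210 s, if anything falls off the work surface, if the arm or the gripper's body presses on something with over 40 N, if the wrist force passes 120 N, or if a joint passes its speed limit or range.

## Working session

There is one attempt and no reset: what is moved stays moved. The work goes in short steps, each a Python script; the robot and the scene stay as the last script left them, time stands still between calls to the robot, and variables do not carry over. Pictures are saved under pics/ and viewed, at most 14 in all, crops included, and the job is handed in when it is done.

```bash
ls; mkdir -p pics
python3 - <<'E'
from rig import *
import cv2,numpy as np
for n in("top","scene"):
    p,d=capture(n); cv2.imwrite(f"pics/{n}0.png",cv2.resize(p[:,:,::-1],(800,600),interpolation=cv2.INTER_CUBIC)); np.savez(f"{n}0.npz",p=p,d=d)
    c=calibration(n); print(n,c['K'].round(1).tolist(),c['k1'],(-c['R'].T@c['t']).round(3),c['R'].round(2).tolist())
print(get_time_s())
E
```

```text
pics
top [[456.4, 0.0, 256.2], [0.0, 456.4, 187.1], [0.0, 0.0, 1.0]] -0.001334736745759623 [0.391 0.061 1.48 ] [[0.0, -1.0, 0.02], [-1.0, -0.0, -0.05], [0.05, -0.02, -1.0]]
scene [[355.5, 0.0, 253.3], [0.0, 355.5, 194.1], [0.0, 0.0, 1.0]] -0.010564592557288864 [ 1.002 -0.159  1.068] [[0.38, 0.93, 0.0], [0.79, -0.32, -0.53], [-0.49, 0.2, -0.85]]
0.1
```

View pics/top0.png

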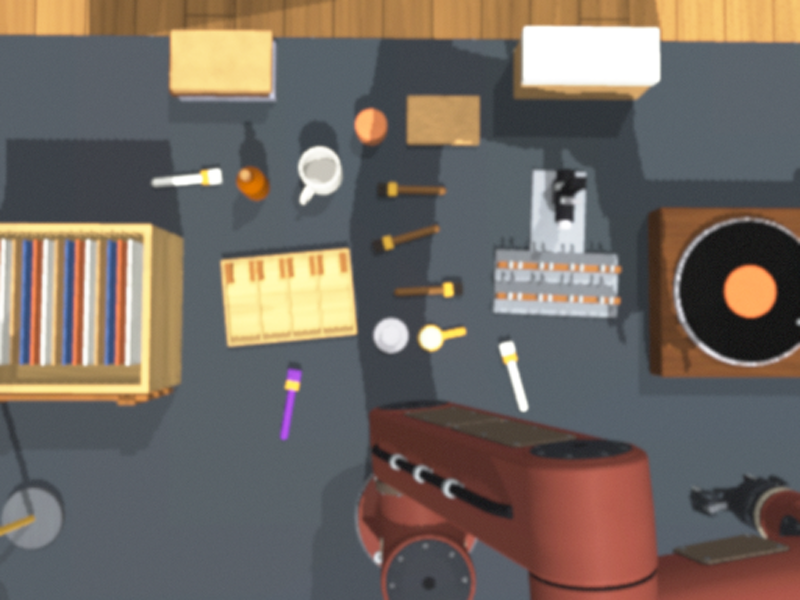

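View pics/scene0.png

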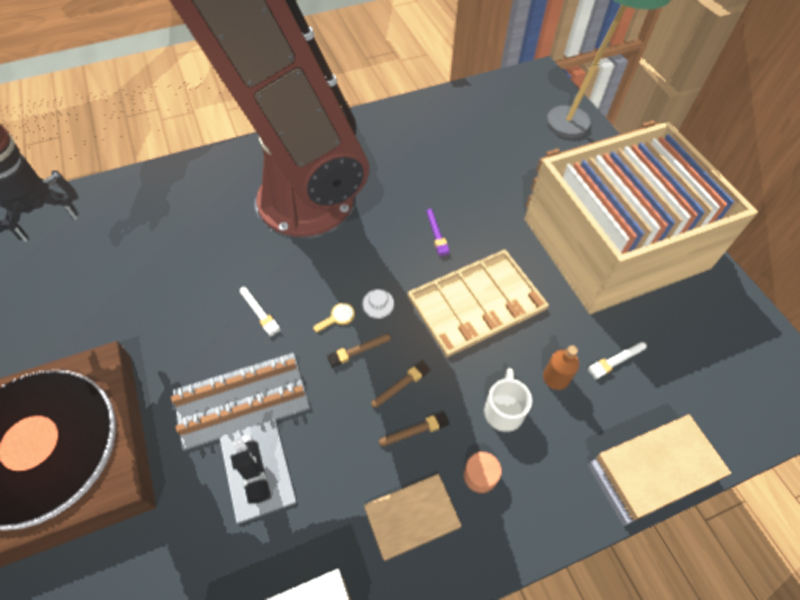

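```bash
cat > h.py <<'E'
from rig import *
import numpy as np,cv2
def shot(n,save=None,crop=None):
    c=calibration(n); p,d=capture(n)
    if save:
        q=p if crop is None else p[crop[1]:crop[3],crop[0]:crop[2]]
        s=min(800/q.shape[1],600/q.shape[0]); cv2.imwrite(f"pics/{save}.png",cv2.resize(q[:,:,::-1],None,fx=s,fy=s,interpolation=cv2.INTER_CUBIC))
    return p,d,c
def rays(c,uv):
    D=np.array([c['k1'],0,0,0.])
    q=cv2.undistortPoints(np.asarray(uv,float).reshape(-1,1,2),c['K'],D)[:,0]
    return np.c_[q,np.ones(len(q))]
def onplane(c,uv,z):
    r=rays(c,uv)@c['R']; o=-c['R'].T@c['t']
    return o+r*((z-o[2])/r[:,2])[:,None]
def cloud(d,c):
    v,u=np.mgrid[:d.shape[0],:d.shape[1]]
    r=rays(c,np.c_[u.ravel(),v.ravel()])*d.ravel()[:,None]
    return ((r-c['t'])@c['R']).reshape(*d.shape,3)
def proj(c,X):
    X=np.atleast_2d(X); rv=cv2.Rodrigues(c['R'])[0]
    return cv2.projectPoints(X,rv,c['t'],c['K'],np.array([c['k1'],0,0,0.]))[0][:,0]
def brushes(cam="top",z=0.010,zb=.008):
    """list of (mid xy, yaw rad, length, score) for brown brushes; refined by colour"""
    p,d,c=shot(cam); out=[]
    hsv=cv2.cvtColor(p,cv2.COLOR_RGB2HSV)
    for s in silhouettes("brush0_mid",cam):
        m=s['region']
        v,u=np.nonzero(m)
        if len(u)<15: continue
        col=hsv[m]; med=np.median(p[m],0)
        X=onplane(c,np.c_[u,v],z)[:,:2]; mu=X.mean(0)
        a=np.linalg.svd(X-mu,full_matrices=False)[2][0]; t=(X-mu)@a; w=(X-mu)@[-a[1],a[0]]
        lo,hi=np.percentile(t,[1,99]); k=.04
        if np.ptp(w[t<lo+k])>np.ptp(w[t>hi-k]): a=-a; t=-t; lo,hi=-hi,-lo
        mid=mu+a*((lo+hi)/2-.0135)
        out.append((mid,np.arctan2(a[1],a[0]),hi-lo,s['score'],med.astype(int)))
    return out
def R(yaw):  # tool down, tool y perpendicular to heading yaw (tool x along yaw)
    c,s=np.cos(yaw),np.sin(yaw); return np.array([[c,s,0],[s,-c,0],[0,0,-1.]])
E
python3 - <<'E'
from h import *
for b in brushes(): print(b[0].round(3),np.degrees(b[1]).round(1),b[2:])
for n in("station","tray","trigger"):
    for s in silhouettes(n,"top"): print(n,s['score'],s['bbox'])
T=np.eye(4)
print(get_tool_rot().round(3).tolist())
c=calibration("wrist");Rt=get_tool_rot();e=get_eef_pos()
print("cam in tool",(Rt.T@(-c['R'].T@c['t']-e)).round(3),(Rt.T@c['R'].T).round(3).tolist(),c['K'].round(0).tolist())
c=calibration("top")
for uv in [(558,283),(290,298),(451,290)]: print(onplane(c,np.array([uv])*.64,.03).round(3))
E
```

```text
[ 0.575 -0.289] 176.1 (np.float64(0.29130391675227313), 0.73, array([185, 171, 171]))
[0.576 0.015] 106.4 (np.float64(0.13832186418962866), 0.6, array([113,  83,  53]))
station 0.64 [315.9, 105.8, 398.5, 201.5]
tray 0.64 [141.6, 159.0, 227.7, 222.3]
trigger 0.7 [238.2, 142.8, 279.7, 160.0]
[[0.975, 0.22, -0.0], [0.22, -0.975, 0.0], [0.0, -0.0, -1.0]]
cam in tool [ 0.07  -0.    -0.142] [[-0.0, -0.961, -0.277], [1.0, -0.0, -0.0], [0.0, -0.277, 0.961]] [[320.0, 0.0, 264.0], [0.0, 320.0, 196.0], [0.0, 0.0, 1.0]]
[[ 0.478 -0.285  0.03 ]]
[[0.445 0.261 0.03 ]]
[[ 0.463 -0.066  0.03 ]]
```

```bash
cat >> h.py <<'E'
def brown(cam="top",z=0.010,box=(.3,.72,-.25,.2)):
    """colour-based: connected handle+head blobs near brush size -> (mid, yaw, length, width)"""
    p,d,c=shot(cam)
    h,s,v=cv2.split(cv2.cvtColor(p,cv2.COLOR_RGB2HSV))
    m=((h>5)&(h<32)&(s>75)).astype(np.uint8)
    n,L=cv2.connectedComponents(m,connectivity=8); out=[]
    for i in range(1,n):
        vv,uu=np.nonzero(L==i)
        if len(uu)<40: continue
        X=onplane(c,np.c_[uu,vv],z)[:,:2]; mu=X.mean(0)
        a=np.linalg.svd(X-mu,full_matrices=False)[2][0]; t=(X-mu)@a; w=(X-mu)@[-a[1],a[0]]
        hi=np.percentile(t,99.5); lo=np.percentile(t,.5); le=hi-lo; wd=np.ptp(w)
        if not(.08<le<.2 and wd<.045): continue
        if np.ptp(w[t<lo+.04])>np.ptp(w[t>hi-.04]): a=-a
        # handle end is sharp against the table: t measured from it
        t=(X-mu)@a; lo=np.percentile(t,.5); hh=t<lo+.09
        w0=np.median(((X-mu)@[-a[1],a[0]])[hh])
        mid=mu+a*(lo+.058)+w0*np.array([-a[1],a[0]])
        out.append((mid.round(4),np.degrees(np.arctan2(a[1],a[0])).round(1),le.round(3),wd.round(3),len(uu),p[vv,uu].mean(0).astype(int)))
    return out
E
python3 - <<'E'
from h import *
for b in brown(): print(*b)
move_ptp([.53,-.285,.34],R(0))
p,d,c=shot("wrist","w_station")
np.savez("ws.npz",p=p,d=d,R=c['R'],t=c['t'],K=c['K'],k1=c['k1'])
p,d,c=shot("top","top1",(150,80,512,384))
for b in brown(): print(*b)
move_ptp([.50,.24,.34],R(0))
p,d,c=shot("wrist","w_tray")
np.savez("wt.npz",p=p,d=d,R=c['R'],t=c['t'],K=c['K'],k1=c['k1'])
print(get_time_s())
E
```

```text
[0.6735 0.0028] 88.9 0.123 0.033 238 [128  98  57]
[0.5773 0.0157] 107.2 0.124 0.032 236 [126  96  56]
[ 0.4633 -0.0103] -87.0 0.123 0.033 256 [148 117  67]
[0.141  0.0039] 60.6 0.082 0.04 92 [85 46 37]
[-0.085  -0.6486] -78.6 0.173 0.016 83 [94 68 59]
[0.6731 0.0054] 88.9 0.124 0.033 256 [181 143  82]
[0.5767 0.0166] 106.4 0.123 0.035 253 [180 142  81]
[ 0.4626 -0.0072] -86.5 0.126 0.033 265 [177 139  80]
[ 0.1978 -0.495 ] -34.8 0.166 0.005 66 [98 67 57]
6.775
```

View pics/w_station.png

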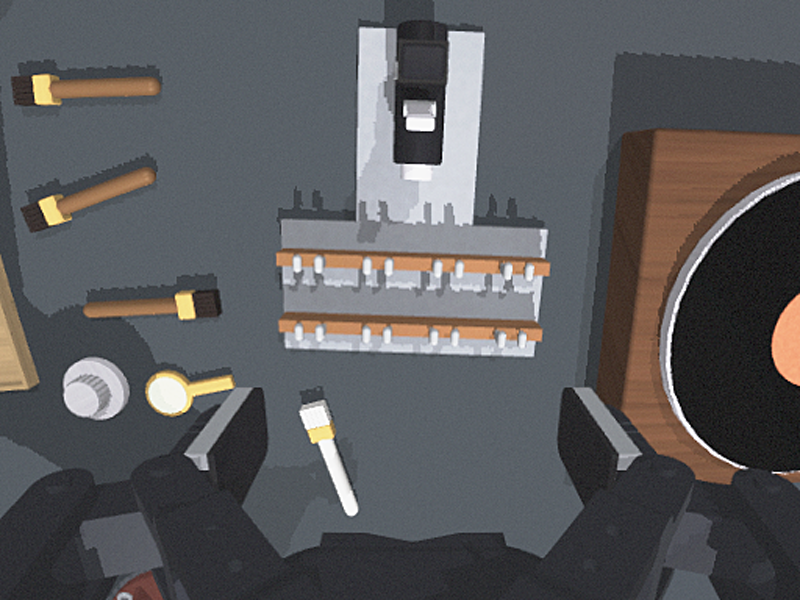

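View pics/w_tray.png

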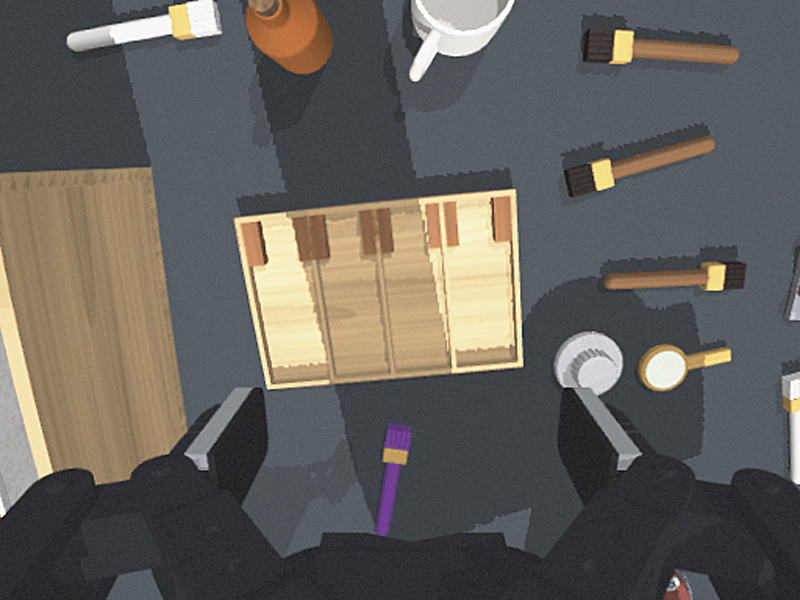

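Run:
```python
from h import *
def load(f):
    z=np.load(f); c={k:z[k] for k in('R','t','K')}; c['k1']=float(z['k1']); return z['p'],z['d'],c
p,d,c=load("ws.npz"); X=cloud(d,c); h,s,v=cv2.split(cv2.cvtColor(p,cv2.COLOR_RGB2HSV))
inb=(X[...,0]>.38)&(X[...,0]<.60)&(X[...,1]>-.44)&(X[...,1]<-.13)&(d>0)
o=inb&(h<18)&(s>90)
print("orange z",np.percentile(X[o][:,2],[5,25,50,75,95]).round(4))
# plate/table z checks
t=(d>0)&(X[...,0]>.45)&(X[...,0]<.6)&(X[...,1]<-.12)&(X[...,1]>-.14); print("table z",np.median(X[t][:,2]),X[t][:,2].std())
# rails: orange pixels on plane z=.036, use depth cloud top only
top=o&(np.abs(X[...,2]-np.percentile(X[o][:,2],75))<.004)
vv,uu=np.nonzero(top); P=onplane(c,np.c_[uu,vv],.036)[:,:2]
a=P[P[:,0]>P[:,0].mean()]; b=P[P[:,0]<=P[:,0].mean()]
for q in(a,b):
    r=cv2.minAreaRect(q.astype(np.float32)*1000); print("rail",r)
# jaws
j=inb&(X[...,2]>.045)&(X[...,2]<.07)&(X[...,0]<.53)
n,L,st,ce=cv2.connectedComponentsWithStats(j.astype(np.uint8))
for i in range(1,n):
    if st[i,4]>8:
        q=X[L==i]; print("jaw",st[i,4],q.mean(0).round(4),ce[i].round(1))
# gun grip
g=(X[...,2]>.155)&(X[...,2]<.18)&(X[...,1]<-.2)&(X[...,1]>-.37)&(d>0)&(X[...,0]>.55)
r=cv2.minAreaRect((X[g][:,:2]*1000).astype(np.float32)); print("grip top",g.sum(),r,np.median(X[g][:,2]))
p,d,c=load("wt.npz"); X=cloud(d,c)
inb=(X[...,0]>.32)&(X[...,0]<.58)&(X[...,1]>.105)&(X[...,1]<.42)&(d>0)&(X[...,2]>.012)&(X[...,2]<.024)
h,s,v=cv2.split(cv2.cvtColor(p,cv2.COLOR_RGB2HSV))
vv,uu=np.nonzero(inb&(s>60)); P=onplane(c,np.c_[uu,vv],.018)[:,:2]
n,L,st,_=cv2.connectedComponentsWithStats((inb&(s>60)).astype(np.uint8)); print(st[1:,4][st[1:,4]>20])
k=1+np.argmax(st[1:,4]); vv,uu=np.nonzero(L==k); P=onplane(c,np.c_[uu,vv],.018)[:,:2]
print("tray",cv2.minAreaRect((P*1000).astype(np.float32)))
```

```text
orange z [0.0142 0.0268 0.0342 0.0351 0.0362]
table z -0.000892543431103104 0.0009061628985077483
rail ((512.2039794921875, -286.078369140625), (248.79855346679688, 12.905574798583984), 87.55216217041016)
rail ((448.9620666503906, -283.7998962402344), (247.92654418945312, 13.65780258178711), 87.77030944824219)
jaw 64 [ 0.515  -0.1844  0.0528] [190.1 168.5]
jaw 57 [ 0.5141 -0.2025  0.0526] [203.3 169.1]
jaw 56 [ 0.5137 -0.2452  0.0527] [234.5 169.3]
jaw 59 [ 0.5133 -0.2641  0.0528] [248.3 169.6]
jaw 59 [ 0.5116 -0.3066  0.0529] [279.4 170.8]
jaw 58 [ 0.5109 -0.3256  0.0527] [293.3 171.2]
jaw 67 [ 0.5078 -0.3682  0.0525] [324.2 173.5]
jaw 60 [ 0.5073 -0.3875  0.0528] [338.2 173.9]
jaw 56 [ 0.4525 -0.1822  0.0524] [191.4 211.7]
jaw 58 [ 0.4517 -0.1996  0.0525] [203.6 212.3]
jaw 57 [ 0.4502 -0.2423  0.0526] [233.6 213.2]
jaw 50 [ 0.4497 -0.2614  0.053 ] [247.  213.7]
jaw 51 [ 0.4481 -0.3041  0.0526] [277.1 214.6]
jaw 55 [ 0.4473 -0.323   0.0524] [290.4 215.1]
jaw 59 [ 0.4455 -0.3657  0.0521] [320.2 216.1]
jaw 58 [ 0.4446 -0.3848  0.0526] [333.5 216.8]
grip top 942 ((647.068115234375, -291.04998779296875), (30.451309204101562, 47.42918395996094), 88.41040802001953) 0.16332866614692684
[5127]
tray ((448.39019775390625, 268.40631103515625), (174.8546905517578, 262.06719970703125), 5.605171203613281)
```

View pics/top1.png

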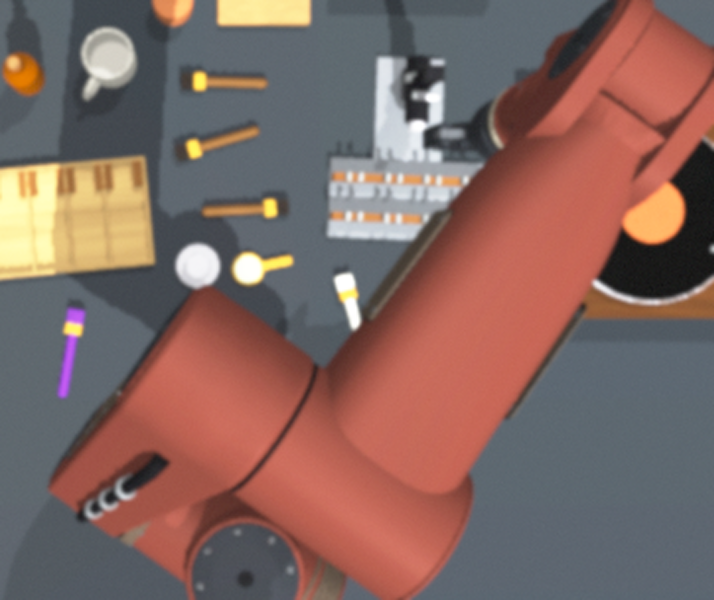

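```bash
cat >> h.py <<'E'
O=np.array([.4803,-.2848]); SY=np.radians(-2.2); TO=np.array([.4484,.2684]); TY=np.radians(5.6)
def loc(o,y,x,yy): return o+np.array([[np.cos(y),-np.sin(y)],[np.sin(y),np.cos(y)]])@[x,yy]
def clip(i): return loc(O,SY,0,-.093+.062*i)
def bay(i,s=-.005): return loc(TO,TY,s,-.093+.062*i)
def P(xy,z): return [float(xy[0]),float(xy[1]),z]
H=.005   # handle axis above TCP
def look(xy,yaw,z=.22,off=.03):
    move_ptp(P(np.array(xy)-off*np.array([np.cos(yaw),np.sin(yaw)]),z),R(yaw+np.pi))
def pick(xy,yaw_deg):
    y=np.radians(yaw_deg); look(xy,y)
    bs=[b for b in brown("wrist") if np.hypot(*(b[0]-xy))<.08 and .1<b[2]<.15]
    for b in bs: print("see",*b)
    b=min(bs,key=lambda b:np.hypot(*(b[0]-xy))); y=np.radians(b[1]); xy=b[0]
    gripper_to(.6); move_ptp(P(xy,.08),R(y+np.pi)); servo_line(P(xy,.003),vel=.12)
    gripper_to(0); print("w",get_width(),"f",get_finger_force())
    servo_line(P(xy,.18),vel=.2); print("lifted w",get_width(),"f",get_finger_force(),get_time_s())
def toclip(i):
    xy=clip(i); move_ptp(P(xy,.18),R(SY+np.pi)); servo_line(P(xy,.070),vel=.15)
    print("w",get_width())
    hit=servo_line(P(xy,.044-H-.001),vel=.04,until_force=30)
    print("clip",i,"hit",hit,get_eef_pos().round(4),get_wrist_force().round(1),"w",get_width())
E
python3 - <<'E'
from h import *
for b in brown("wrist"): print(*b)
pick([.673,.005],88.9); toclip(3)
E
```

```text
[0.6721 0.0045] 88.8 0.117 0.029 1085 [171 137  92]
[0.5769 0.0163] 106.8 0.117 0.028 961 [166 133  90]
[ 0.4629 -0.0061] -86.9 0.123 0.029 901 [159 127  86]
see [0.6726 0.004 ] 88.9 0.12 0.026 1533 [165 131  89]
w 0.1548029566943496 f 58.59780550003052
lifted w 0.15961119782536512 f 58.57209920883179 11.4583
w 0.15552695952326231
clip 3 hit True [ 0.4837 -0.1918  0.0398] [-2.1  0.5 10.7] w 0.16081715534907973
```

```bash
cat >> h.py <<'E'
def leave(z=.18,w=.5):
    e=get_eef_pos(); gripper_to(w); servo_line(P(e,z),vel=.2)
E
python3 - <<'E'
from h import *
leave()
look(clip(3),SY,.22); shot("wrist","c3")
print(get_time_s())
E
```

```text
15.775
```

View pics/c3.png

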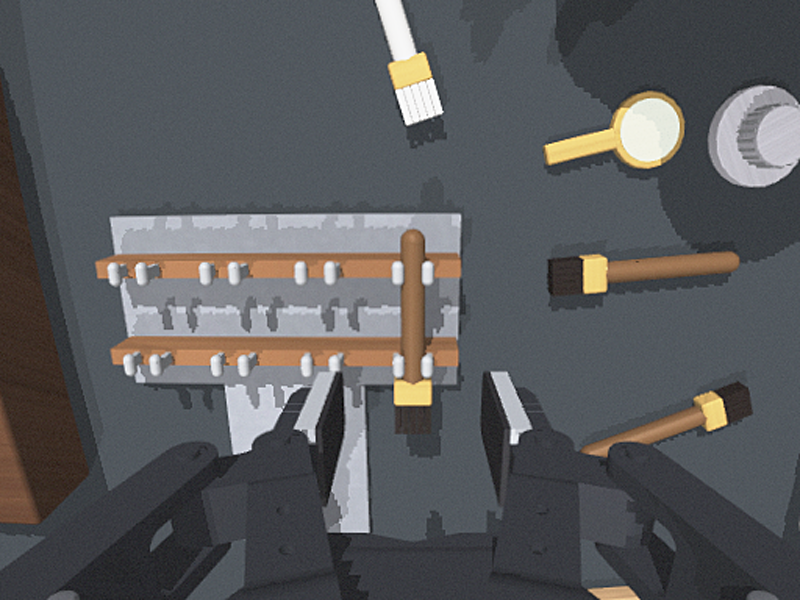

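```bash
cat >> h.py <<'E'
def clipped(save=None):
    """for each clip: handle top z at x=-15..15 and at both ends, and y offset"""
    look(clip(2),SY,.26,.06); p,d,c=shot("wrist",save); X=cloud(d,c)
    h,s,v=cv2.split(cv2.cvtColor(p,cv2.COLOR_RGB2HSV)); Q=(X[...,:2]-O)@np.array([[np.cos(SY),-np.sin(SY)],[np.sin(SY),np.cos(SY)]])
    for i in range(4):
        yo=Q[...,1]-(-.093+.062*i); m=(d>0)&(abs(yo)<.012)&(X[...,2]>.04)&(h<32)&(h>4)&(s>75)
        if m.sum()<150: print("clip",i,"empty",m.sum()); continue
        x=Q[...,0][m]; z=X[...,2][m]; y=yo[m]; f=lambda a,b:(lambda k:(np.percentile(z[k],80).round(4),np.median(y[k]).round(4)) if k.sum()>5 else None)((x>a)&(x<b))
        print("clip",i,"x",np.percentile(x,[.5,99.5]).round(4),"back",f(-.06,-.04),"mid",f(-.02,.02),"front",f(.037,.044))
E
python3 - <<'E'
from h import *
pick([.5769,.0163],106.8); toclip(2); leave()
pick([.4629,-.0061],-86.9); toclip(1); leave()
clipped("c321"); print(get_time_s())
E
```

```text
see [ 0.6002 -0.0023] 109.4 0.121 0.027 1643 [182 146 102]
w 0.15606728656306917 f 58.527347445487976
lifted w 0.1544257239062733 f 58.5690701007843 20.2833
w 0.15771058675661867
clip 2 hit True [ 0.4813 -0.2538  0.0397] [-1.5  0.6 10. ] w 0.1548804453040771
see [ 0.4618 -0.0069] -86.9 0.122 0.026 1573 [170 136  94]
w 0.15884899706891406 f 58.50980222225189
lifted w 0.15943733948035438 f 58.57189893722534 29.3667
w 0.1584506142597599
clip 1 hit True [ 0.4789 -0.3157  0.0397] [-1.5  1.6  8.3] w 0.15520864840830031
clip 0 empty 0
clip 1 x [-0.0723  0.0579] back (np.float64(0.0507), np.float64(0.0016)) mid (np.float64(0.0508), np.float64(0.0016)) front (np.float64(0.0491), np.float64(0.0105))
clip 2 x [-0.0589  0.0603] back (np.float64(0.0506), np.float64(0.0009)) mid (np.float64(0.0507), np.float64(-0.0002)) front (np.float64(0.0507), np.float64(0.0003))
clip 3 x [-0.0596  0.059 ] back (np.float64(0.0507), np.float64(-0.0006)) mid (np.float64(0.0507), np.float64(-0.001)) front (np.float64(0.0503), np.float64(-0.0103))
34.575
```

View pics/c321.png

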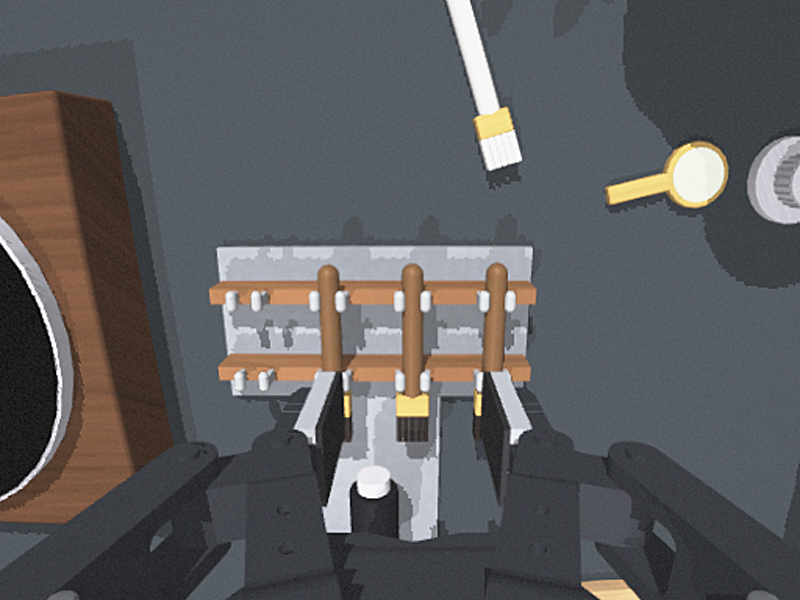

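Run:
```python
from h import *
# look straight from above the gun, tool yaw so that camera is on +x side then on the -y side
g=loc(O,SY,.165,0)
for k,(yaw) in enumerate([SY-np.pi/2,SY+np.pi/2]):
    dvec=np.array([np.cos(yaw),np.sin(yaw)])
    try: move_ptp(P(g+0.0*dvec,.36),R(yaw))
    except IKError as e: print(k,e); continue
    p,d,c=shot("wrist",f"gun{k}"); X=cloud(d,c)
    Q=(X[...,:2]-O)@np.array([[np.cos(SY),-np.sin(SY)],[np.sin(SY),np.cos(SY)]])
    s=p.max(2).astype(int)
    base=(d>0)&(abs(Q[...,1])<.03)&(Q[...,0]>.08)&(Q[...,0]<.26)
    for lo in np.arange(.085,.175,.01):
        m=base&(X[...,2]>lo)&(X[...,2]<lo+.01)
        if m.sum()>10: print(k,round(lo,3),m.sum(),"x",np.percentile(Q[m][:,0],[2,50,98]).round(4),"y",np.percentile(Q[m][:,1],[2,98]).round(4),"bright",np.percentile(s[m],[10,90]))
    t=base&(X[...,2]>.145)&(X[...,2]<.17)
    br=t&(s>110); 
    for nm,m in(("bright",br),("dark",t&(s<80))):
        if m.sum()>5: print(nm,m.sum(),np.percentile(Q[m][:,0],[2,98]).round(4),np.percentile(Q[m][:,1],[2,98]).round(4),np.median(X[m][:,2]).round(4))
    break
print(get_joint_pos().round(0))
```

```text
0 0.085 81 x [0.1563 0.1628 0.1866] y [-0.013   0.0113] bright [ 31. 173.]
0 0.095 44 x [0.1537 0.1603 0.1869] y [-0.0132  0.0067] bright [ 27.  131.7]
0 0.105 53 x [0.153  0.1579 0.1872] y [-0.0131  0.0067] bright [ 23.4 138. ]
0 0.115 59 x [0.15   0.1557 0.1879] y [-0.0132  0.0072] bright [ 26.8 139.2]
0 0.125 54 x [0.1524 0.1535 0.1875] y [-0.0133  0.0065] bright [ 27.3 132.4]
0 0.135 56 x [0.145  0.1514 0.1869] y [-0.0132  0.0069] bright [ 28. 143.]
0 0.145 150 x [0.1408 0.1455 0.1831] y [-0.0131  0.0081] bright [130.4 247. ]
0 0.155 592 x [0.1674 0.1791 0.1904] y [-0.0142  0.014 ] bright [35.1 49.9]
0 0.165 20 x [0.1725 0.1786 0.1858] y [-0.0093  0.0095] bright [37.9 47. ]
bright 144 [0.1408 0.1495] [-0.0089  0.0081] 0.1534
dark 612 [0.1674 0.1903] [-0.0142  0.014 ] 0.1632
[ -30.   41.   50.   99.   -0. -118.]
```

View pics/gun0.png

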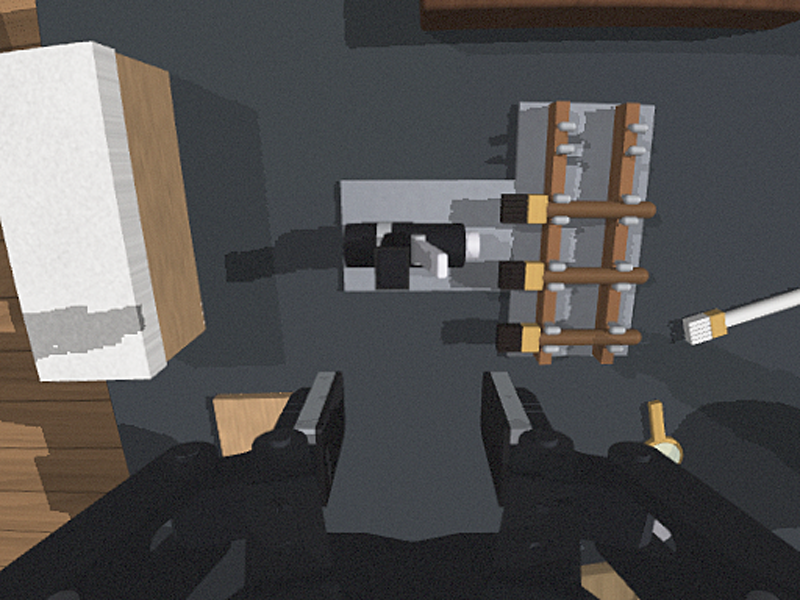

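Run:
```python
from h import *
sq=loc(O,SY,.174,0); yaw=SY-np.pi/2
gripper_to(1.0)
move_ptp(P(sq,.25),R(yaw)); servo_line(P(sq,.121),vel=.12)
print(get_width(),get_wrist_force().round(1))
for w in(.6,.5,.45,.42,.40,.38,.3):
    gripper_to(w); f=get_wrist_force(); print(w,round(get_width(),3),f.round(1),round(float(get_finger_force()),1))
    if abs(f[0])>20: print("shift needed"); break
    if get_width()>w+.015: break
print(get_time_s())
```

```text
0.9987112278191544 [0.  0.6 0.5]
0.6 0.607 [-4.9  0.6  3.6] 2.9
0.5 0.499 [-6.1  0.3  4.4] 3.2
0.45 0.453 [-7.3  0.8  5.2] 3.5
0.42 0.421 [-6.7  0.9  4.5] 3.6
0.4 0.399 [-6.1 -0.3  5.5] 4.1
0.38 0.39 [-4.5  0.3  5. ] 31.2
0.3 0.381 [-3.2 -0.4  6.4] 61.3
39.9167
```

Run:
```python
from h import *
pause(1.0); print(get_width(),get_finger_force(),get_wrist_force().round(1))
gripper_to(1.0); pause(.5); print(get_width(),get_finger_force(),get_wrist_force().round(1))
sq=get_eef_pos(); servo_line(P(sq,.25),vel=.15)
yaw=SY-np.pi/2; move_ptp(P(loc(O,SY,.165,0),.36),R(yaw))
p,d,c=shot("wrist","gun1"); X=cloud(d,c)
Q=(X[...,:2]-O)@np.array([[np.cos(SY),-np.sin(SY)],[np.sin(SY),np.cos(SY)]])
m=(d>0)&(abs(Q[...,1])<.03)&(Q[...,0]>.08)&(Q[...,0]<.26)&(X[...,2]>.145)&(X[...,2]<.17)&(p.max(2)>110)
print("trigger",np.percentile(Q[m][:,0],[2,98]).round(4))
gripper_to(.5); clipped(); print(get_time_s())
```

```text
0.3768320780099715 61.309847831726074 [-2.6 -0.   6.1]
1.0002295720990144 0.0 [-0.1 -0.2  0.2]
trigger [0.1403 0.191 ]
clip 0 empty 1
clip 1 x [-0.0716  0.0585] back (np.float64(0.0506), np.float64(0.0011)) mid (np.float64(0.0508), np.float64(0.0017)) front (np.float64(0.0486), np.float64(0.0105))
clip 2 x [-0.0589  0.0606] back (np.float64(0.0507), np.float64(0.0001)) mid (np.float64(0.0509), np.float64(0.0002)) front (np.float64(0.0511), np.float64(0.0002))
clip 3 x [-0.0596  0.059 ] back (np.float64(0.0506), np.float64(-0.0009)) mid (np.float64(0.0508), np.float64(-0.0009)) front (np.float64(0.0502), np.float64(-0.0108))
45.375
```

```bash
cat >> h.py <<'E'
def unclip(i):
    xy=clip(i); move_ptp(P(xy,.15),R(SY+np.pi)); gripper_to(.5); servo_line(P(xy,.044-H),vel=.12)
    gripper_to(0); print("w",get_width(),get_finger_force())
    servo_line(P(xy,.075),vel=.05); servo_line(P(xy,.18),vel=.2); print("w",get_width(),get_finger_force(),get_wrist_force().round(1))
def tobay(i):
    xy=bay(i,-.004); move_ptp(P(xy,.18),R(TY+np.pi)); servo_line(P(xy,.05),vel=.15)
    print("w",get_width())
    hit=servo_line(P(xy,.0085),vel=.04,until_force=12)
    print("bay",i,hit,get_eef_pos().round(4),get_wrist_force().round(1),get_width())
E
python3 - <<'E'
from h import *
unclip(1); tobay(2)
gripper_to(.27); print(get_wrist_force().round(1)); e=get_eef_pos(); servo_line(P(e,.05),vel=.1); servo_line(P(e,.18))
look(bay(2),TY,.24); shot("wrist","b2"); print(get_time_s())
E
```

```text
w 0.16033134379374142 58.567153215408325
w 0.15575645331741134 59.28715467453003 [-0.4  0.2 -1.6]
w 0.15706956959254884
bay 2 True [0.441  0.2987 0.0089] [-0.9 -1.1  7.1] 0.15768195014842912
[-0.3  0.6 -0.2]
55.6667
```

View pics/b2.png

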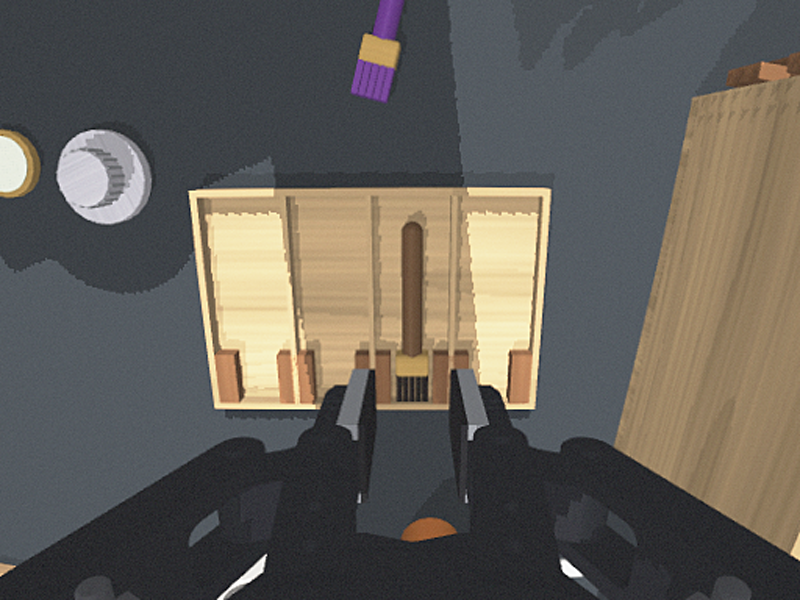

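Run:
```python
from h import *
for a,b in((2,1),(3,0)):
    unclip(a); tobay(b)
    gripper_to(.27); e=get_eef_pos(); servo_line(P(e,.05),vel=.1); servo_line(P(e,.18))
look(bay(1),TY,.3,.05); p,d,c=shot("wrist","b210"); X=cloud(d,c)
Q=(X[...,:2]-TO)@np.array([[np.cos(TY),-np.sin(TY)],[np.sin(TY),np.cos(TY)]])
for i in range(3):
    yo=Q[...,1]-(-.093+.062*i)
    for x0,x1 in((-.06,-.03),(-.02,.02),(.05,.075)):
        m=(d>0)&(abs(yo)<.005)&(Q[...,0]>x0)&(Q[...,0]<x1); print(i,x0,np.percentile(X[m][:,2],80).round(4),m.sum())
move_ptp([.45,0,.35],R(np.pi)); print(get_time_s())
```

```text
w 0.160421604507366 58.5224050283432
w 0.1523473839605582 59.39350068569183 [-0.1 -0.1 -1.3]
w 0.15641458148383658
bay 1 True [0.4471 0.237  0.0089] [-1.1 -0.9  6.3] 0.15539596563517227
w 0.15544188657701374 58.522900342941284
w 0.15484000651721963 59.381747245788574 [-0.4  0.1 -0.5]
w 0.1559164213138449
bay 0 True [0.4531 0.1754 0.0089] [-1.2 -0.2  7.7] 0.15518121019878095
0 -0.06 0.0204 163
0 -0.02 0.0201 206
0 0.05 0.0198 85
1 -0.06 0.0203 175
1 -0.02 0.0201 217
1 0.05 0.0199 107
2 -0.06 0.0203 163
2 -0.02 0.0203 201
2 0.05 0.0199 79
78.4167
```

View pics/b210.png

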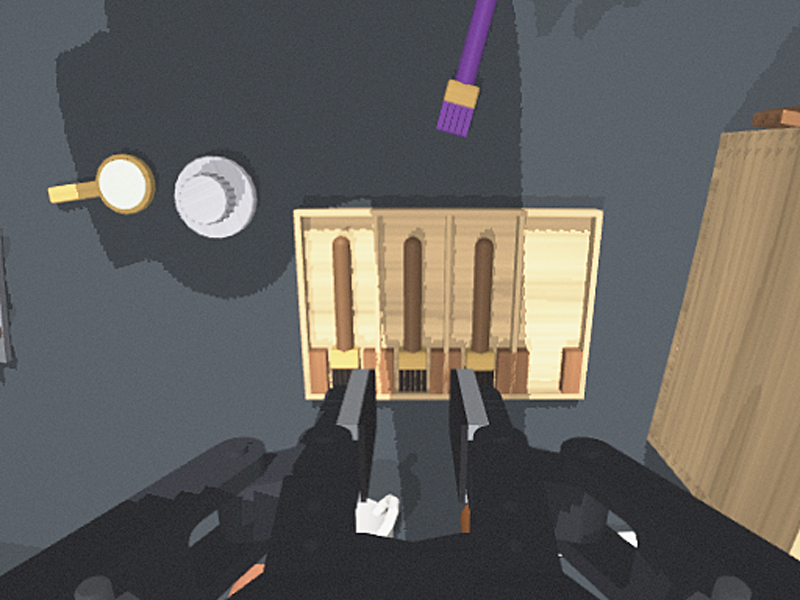

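All three brushes lie flat, at handles (342,290), (412,290) and (484,290), each with its head in the narrow bay. The other things on the table look undisturbed.

```bash
python3 -c "
from rig import *
print(hand_in())"
```

```text
the job is handed in; nothing more can be done
None
```

The job is handed in: all three brushes present were clipped bristles towards the gun, the trigger was squeezed home, held and sprang back, and each brush now lies flat in its own tray compartment, head in the narrow bay, at about 78 s on the robot's clock.

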